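# Push the hood sash up to its working height

### The job

Open the small bench hood to its working height: with the fingertips beneath the lip of its sliding window, push the window steadily up until the lip is level with the black pointer on the hood's right-hand post (as you face the window), then take the hand away. Push only from below: do not grip the lip, press on its top or touch the glass, and leave the pointer and everything standing in and around the hood as it is.

Things in the scene. Friction and masses are not known exactly. Their poses are not given: they have to be found in the camera images.
- hood: Fixed bench hood, 270 wide, 130 deep, 395 mm high. Origin under its centre on the worktop; x points from the window into the hood (yaw 1.18 to 1.54: the window faces the robot's right), z up, y to the left as one faces the window. Posts 32 mm wide, centred 119 mm to either side, front faces 76 mm before the origin. Below the window a plinth and sill, 88 mm high, end 65 mm before the origin: all open beneath the lip.
- sash: Sliding window with glass 182 x 146 mm and, along its lower edge, a level aluminium lip 190 mm wide, 12 mm thick, whose front edge is 106 mm before the hood's origin and 44 mm before the glass. On top of the lip, 8 mm back from its edge, a black rubber strip. Glass and strip are not to be touched. Origin: mid-depth of the hood, at the lip's middle height, 97 mm above the worktop when closed; axes as the hood.
- lip_mid (a point): Middle of the lip's front edge, at the middle of its total height: the lip's underside is 6 mm below this point, the top of its rubber strip 6 mm above. Fingers tilted forward by about 45 degrees can push up under the edge. Counterweights balance the window: 2 to 6 N moves it up, it stays where it is left; it starts 0 to 40 mm open, end stop at 175 mm.
- pointer: Black plastic pointer clamped to the front of the hood's right-hand post (-y side, the farther from the robot), 38 mm wide, 22 mm high, with a wedge tip that points at the lip's right-hand end and a small steel screw head. Its height differs from run to run, 50 mm or more above the lip's starting height. Axes as the hood.
- pointer_tip (a point): Tip of the pointer's wedge, 5 mm beside the path of the lip's right-hand end: the marked height. The lip's middle height (point lip_mid) is to come level with it.
- bottle: White bottle, 50 mm across, 100 mm high, standing in the hood on the plinth. Origin under its centre.
- tube: Sample tube with a green cap, 41 mm across, 95 mm high, standing in the hood on the plinth. Origin under its centre.
- beaker: Glass beaker, 76 mm across, 85 mm high, standing on the worktop to the robot's left, behind the hood. Origin under its centre.
- jar: Small jar with an orange cap, 41 mm across, 53 mm high, on the worktop to the right of the hood, in front of the window and to one side. Origin under its centre.
Things that resemble listed ones, but are neither listed nor needed, are in the scene too. There is more than one size of the jar; the one meant has the size given above.

How it is judged:
By the outcome, as a careful person would: the job done as asked, in the order asked, and still so for the second after the job is handed in, with the robot touching nothing.
It also fails if it takes over 51 s, if anything falls off the work surface, if the arm or the gripper's body presses on something with over 40 N, if the wrist force passes 120 N, or if a joint passes its speed limit or range.

### The arm

A 7-joint arm with a two-finger parallel gripper is mounted at the origin on a cart in front of the work surface, level with it; the furniture and walls round the work are solid. World frame = base frame: x ahead of the robot, y to its left, z up, the work surface at z = 0. Lengths are in m, angles in rad, forces in N, time in s.
With the tool pointing down it reaches from about 0.35 to 0.9 m from the base axis. Payload 7.2 kg.
Tool frame: the origin (TCP) lies at the very end of the fingers, on their centre line; the grasp point (between the pads) lies 19 mm behind it; y points along the fingers, x is the direction in which the jaws open and shut, and the axes are right-handed (so a half turn about y gives the same grasp; the last joint's range is limited). The gripper opens to 85 mm and grips with 20 to 120 N. Pads are 22 mm wide; open, the fingers measure 114 mm over their backs; the gripper's body (76 mm by 85 mm) begins 54 mm behind the grasp point. The pads swing forward as they close: fully open they stand 13 mm farther back than shut.
Start: joints at [-1.267, 0.411, -0.013, 1.596, 0.006, 1.134, -0.082], TCP at [0.227, 0.582, 0.231] pointing down, gripper open.
Joint ranges: [-2.95, 2.95], [-0.29, 1.99], [-1.47, 1.44], [0.14, 2.54], [-1.03, 4.17], [0.13, 1.85], [-2.86, 2.86]. Speed limits (rad/s): [2.39, 2.39, 3.01, 3.01, 3.14, 3.14, 3.14].

### API

Orientations are given as a unit quaternion [w, x, y, z].
In Python, from station import arm gives the robot as it stands. The module is installed in compiled form; this text tells all that it offers.
- The arm moves only by the tool drive_tool, never from a script. Its argument "commands" is a list of rows, each a list of 7 numbers: the shift along the tool's x, y, z in cm, then the turn, a rotation vector about the tool's x, y, z in rad, then the finger opening in cm, from 0 to 8.54. A call has 1 to 5 rows; each row is the pose to reach, as a shift and turn from the pose commanded when the call began, along the tool's axes at that moment; what a row does not reach only later rows make up. A row lasts 1/10 s, in which the tool goes at most 50 mm and 8.59 degrees, less where a joint would pass 70% of its speed; a pose out of reach is approached as far as the arm can. A call with a gripper value outside its range is refused whole. The fingers move at their own pace and stop on an object; "squeeze" is the grip in N (left out, the last holds). Time passes only in rows, so rows that repeat a pose let the fingers close. It gives the time, the measured TCP pose, the force and the opening at its end, in the units of the state.
- arm.get_state(): the state, without advancing time (a new reading comes with each control period).
- arm.snapshot(name): name is "side" or "top" or "wrist"; returns a dict with "color" (420x560x3 uint8, blue, green, red), "camera_matrix" (3x3 intrinsics, pixels), "k1" (the pictures are not rectified: a ray, as slopes to the right and down, at radius r is drawn at 1 + k1 r^2 times it, then the intrinsics apply), "extrinsics" (4x4, takes a point from world to camera coordinates); the wrist camera has in their place "hand_eye" (4x4, takes a point from camera to tool coordinates, whose origin is the TCP and whose axes are the tool frame's). Camera axes: x right, y down, z forward; pixel columns grow to the right and rows downward; lengths in m; the calibration is good to about 2 mm. A picture is of the moment at which its call begins: read the wrist's pose just before it. There is no depth.
- arm.close_job(): hands the job in, once; it reports no verdict.
The state is a dict: "clock": time; "joint_pos": joint angles; "qvel": joint speeds; "joint_efforts": joint torques, N m; "tcp_pos": TCP position; "tcp_rot": TCP orientation; "force": force on the tool from outside, world axes, zero at the start; "moment": the same for the moment, N m; "gripper_width": finger opening in m.
Only numpy, scipy, OpenCV 4.12 (cv2) and the standard library are available. Lean on these libraries where they do the work, as an engineer would, in place of code of your own. Each camera call takes 0.05 s, during which the arm holds its last target. There are 200 camera calls.

## Working session

There is one attempt and no reset: what is moved stays moved. The work goes in short steps, Python scripts to look and compute and a tool call to move; the robot and the scene stay as the last step left them, time stands still between calls to the robot, and variables do not carry over. Pictures are saved under pics/ and viewed, about 8 in all and at most 12, crops included, and the job is handed in when it is done.

Besides the shell and the picture viewer there is one more tool, called as name(argument=value, ...) on one line, values as JSON. drive_tool: Moves the arm, as the interface text tells. Its arguments: {"type":"object","properties":{"commands":{"type":"array","items":{"type":"array","items":{"type":"number"}}},"squeeze":{"type":"number"}},"required":["commands"]}

```bash
mkdir -p pics
cat > h.py <<'E'
import numpy as np, cv2
from station import arm
from scipy.spatial.transform import Rotation as R
def rot(q): return R.from_quat([q[1],q[2],q[3],q[0]])
def save(name,fn):
    st=arm.get_state(); s=arm.snapshot(name); cv2.imwrite('pics/'+fn+'.png',s['color'])
    if name=='wrist':
        T=np.eye(4);T[:3,:3]=rot(st['tcp_rot']).as_matrix();T[:3,3]=st['tcp_pos']
        E=np.linalg.inv(T@np.array(s['hand_eye']))
    else: E=np.array(s['extrinsics'])
    np.savez('pics/'+fn+'.npz',K=s['camera_matrix'],k1=s['k1'],E=E)
def load(fn): d=np.load('pics/'+fn+'.npz'); return d['K'],float(d['k1']),d['E']
def ray(fn,u,v):
    K,k1,E=load(fn); d=np.array([k1,0,0,0,0]) if 0 else np.array([k1,0,0,0.])
    p=cv2.undistortPoints(np.array([[[u,v]]],float),K,d)[0,0]
    return -E[:3,:3].T@E[:3,3], (lambda w:w/np.linalg.norm(w))(E[:3,:3].T@np.array([p[0],p[1],1]))
def tri(obs):
    A=np.zeros((3,3));b=np.zeros(3);rs=[ray(*o) for o in obs]
    for o,d in rs: P=np.eye(3)-np.outer(d,d);A+=P;b+=P@o
    X=np.linalg.solve(A,b); return X,[np.linalg.norm(np.cross(X-o,d))*1000 for o,d in rs]
def proj(fn,X):
    K,k1,E=load(fn); c,_=cv2.projectPoints(np.array(X,float).reshape(-1,1,3),cv2.Rodrigues(E[:3,:3])[0],E[:3,3],K,np.array([k1,0,0,0.])); return c[:,0]
E
python3 - <<'E'
from h import *
for n in ('side','top','wrist'):
    save(n,n+'0'); K,k,E=load(n+'0'); print(n,K[0,0],k,-E[:3,:3].T@E[:3,3],E[2,:3])
st=arm.get_state();print(st['tcp_pos'],st['tcp_rot'],st['clock']); print(rot(st['tcp_rot']).as_matrix().round(3))
E
```

```text
side 437.4504404504522 -0.10545074616641148 [ 0.30749136 -0.48294246  0.74747909] [ 0.221145    0.69021098 -0.68898744]
top 392.868908935459 -0.05474243938630288 [0.32196303 0.08179868 1.00934969] [ 0.21764842  0.07731058 -0.97296055]
wrist 366.4728597424309 -0.06482903820221583 [0.1551519  0.61002861 0.37315031] [ 0.27964901 -0.11139852 -0.95361774]
[0.22694135 0.58190846 0.23062053] [-0.58351889  0.58407974  0.3986     -0.39934271] 0.15
[[ 0.363 -0.    -0.932]
 [ 0.932 -0.001  0.363]
 [-0.001 -1.    -0.   ]]
```

View pics/side0.png

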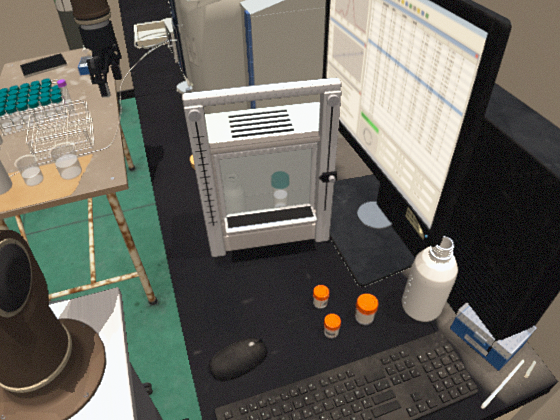

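View pics/top0.png

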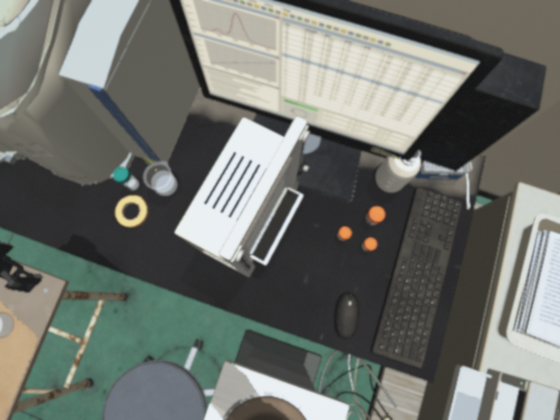

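Side view: the hood faces the camera, with the lip and rubber strip at about (270,218) and the black pointer on the right post at (328,177). Lookalikes: the printed scale on the left post (205,170), the post knobs at (195,117) and (333,101), and the dark plinth base (270,250). Three orange-capped jars stand in front at (321,296), (332,325) and (367,308). Next is one close crop of the lip and pointer.

Run:
```python
import cv2,numpy as np
a=cv2.imread('pics/side0.png')[160:260,205:345]
b=cv2.imread('pics/top0.png')[110:280,170:310]
cv2.imwrite('pics/c1.png',cv2.resize(a,None,fx=5.7,fy=5.7,interpolation=cv2.INTER_CUBIC))
cv2.imwrite('pics/c2.png',cv2.resize(b,None,fx=3.5,fy=3.5,interpolation=cv2.INTER_CUBIC))
```

```text
(no output)
```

View pics/c1.png

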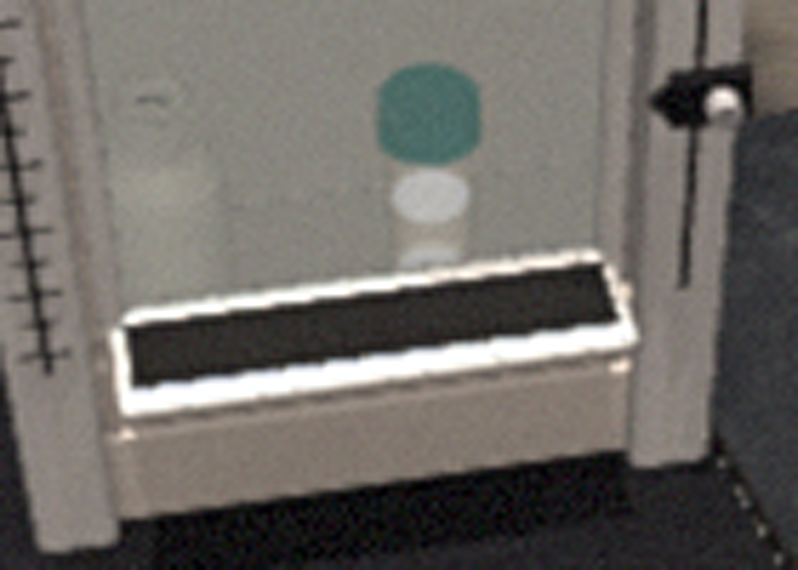

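View pics/c2.png

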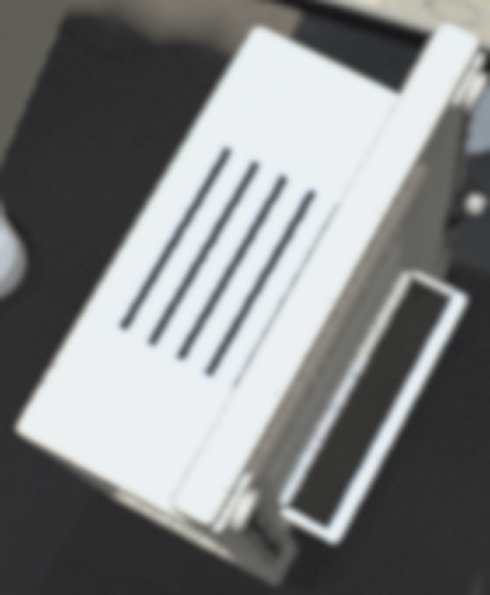

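```bash
cat > fit.py <<'E'
from h import *
from scipy.optimize import least_squares
def W(p,q): # hood->world
    c,s=np.cos(p[2]),np.sin(p[2]); return np.array([p[0]+c*q[0]-s*q[1],p[1]+s*q[0]+c*q[1],q[2]])
def S(x,y): return (205+x/5.7,160+y/5.7)
def T(x,y): return (170+x/3.5,110+y/3.5)
obs=[('side0',S(36,552),(-.076,.135,0)),('side0',S(118,545),(-.076,.103,0)),('side0',S(632,468),(-.076,-.103,0)),('side0',S(712,462),(-.076,-.135,0)),
('side0',S(125,415),(-.106,.095,'b')),('side0',S(636,345),(-.106,-.095,'b')),('top0',T(467,297),(-.106,-.095,'t')),('top0',T(335,543),(-.106,.095,'t'))]
def pt(p,q):
    z={'b':p[3]-.006,'t':p[3]+.004}.get(q[2],q[2]); return W(p,(q[0],q[1],z))
f=lambda p: np.concatenate([proj(i,pt(p,q))[0]-uv for i,uv,q in obs])
if __name__=='__main__':
    r=least_squares(f,[.4,.1,1.35,.11]); print(r.x, r.fun.reshape(-1,2).round(1).tolist())
    p=r.x; np.save('hood.npy',p)
    o,d=ray('side0',*S(651,99))
    for X in (-.106,-.095,-.085,-.076):
        n=np.array([np.cos(p[2]),np.sin(p[2]),0]); t=(W(p,(X,0,0))-o)@n/(d@n); P=o+t*d
        l=np.array([-n[1],n[0],0])@(P-W(p,(0,0,0))); print(X,P,'y_hood',l)
    print('lip mid',W(p,(-.106,0,p[3])))
    for n,uv in (('j1',(321,296)),('j2',(332,325)),('j3',(367,308))):
        o,d=ray('side0',*uv); t=(.04-o[2])/d[2]; print(n,o+t*d)
E
python3 fit.py
```

```text
[0.50519481 0.22235058 1.4058602  0.10727196] [[0.2, 0.1], [0.0, -0.6], [-0.5, 0.4], [-1.0, -0.4], [-1.2, 0.4], [0.3, 0.4], [0.9, -1.3], [0.3, -0.7]]
-0.106 [0.58112056 0.10225454 0.21848294] y_hood -0.09461383663754025
-0.095 [0.58595824 0.11260065 0.20913045] y_hood -0.09768714685356211
-0.085 [0.59035614 0.12200621 0.20062817] y_hood -0.10048106523176369
-0.076 [0.59431424 0.13047121 0.19297613] y_hood -0.1029955917721453
lip mid [0.48779074 0.11778912 0.10727196]
j1 [ 0.53574228 -0.03561677  0.04      ]
j2 [ 0.52957834 -0.10236736  0.04      ]
j3 [ 0.6071685  -0.09138548  0.04      ]
```

Fit is good (residuals about 1 px): hood yaw 1.406, lip at z≈0.107, pointer tip ≈0.20, to be refined. Next I go up and in, then around in front of the hood.

drive_tool(commands=[[-2,-5,0,0,0,0,0],[-5,-10,0,0,0,0,0],[-9,-15,0,0,0,0,0],[-13,-20,0,0,0,0,0],[-17,-25,0,0,0,0,0]])

```text
clock: 0.65
tcp_pos: [0.177, 0.4538, 0.4403]
tcp_rot: [-0.584, 0.584, 0.399, -0.399]
force: [0.1, 0.4, 0.7]
gripper_width: 0.012
```

```bash
cat > go.py <<'E'
from h import *
# plan(target pos, target R): prints rows per call (5 rows), simulated as exact
def plan(P,M,n=5,calls=1,pos=None,rotm=None):
    st=arm.get_state(); p0=np.array(st['tcp_pos']) if pos is None else pos; R0=rot(st['tcp_rot']) if rotm is None else rotm
    D=R0.inv()*R.from_matrix(M) if not isinstance(M,R) else R0.inv()*M
    v=D.as_rotvec(); s=R0.inv().apply(P-p0)*100
    print('tcp',np.round(p0,3),'shift cm',s.round(1),'turn',v.round(2), 'force',np.round(st['force'],1),'t',st['clock'],'j',np.round(st['joint_pos'],2))
p=np.load('hood.npy'); h=np.array([np.cos(p[2]),np.sin(p[2]),0]); l=np.array([-h[1],h[0],0]); Z=np.array([0,0,1.])
def tilt(a): # a: deg below horizontal
    a=np.radians(a); y=np.cos(a)*h-np.sin(a)*Z; x=-l; return np.stack([x,y,np.cross(x,y)],1)
def H(x,y,z): return np.array([p[0],p[1],0])+h*x+l*y+Z*z
E
python3 - <<'E'
from go import *
plan(H(-.25,.03,.45),tilt(90)); print(H(-.25,.03,.45))
E
```

```text
tcp [0.177 0.454 0.44 ] shift cm [-34.7  -1.  -41.2] turn [ 0.    1.36 -0.  ] force [0.1 0.4 0.7] t 0.65 j [-1.28  0.06 -0.02  1.56  0.    1.51 -0.1 ]
[ 0.43455461 -0.01933095  0.45      ]
```

drive_tool(commands=[[-3,0,-3.5,0,0.12,0,0],[-6,0,-7.5,0,0.25,0,0],[-9,0,-11,0,0.38,0,0],[-12,0,-14.5,0,0.5,0,0],[-14,0,-18,0,0.62,0,0]])

```text
clock: 1.15
tcp_pos: [0.2947, 0.2569, 0.4392]
tcp_rot: [0.679, -0.678, -0.2, 0.2]
force: [-0.2, -0.6, -0.4]
gripper_width: -0.0002
```

Run:
```python
from go import *
plan(H(-.25,.03,.45),tilt(90))
```

```text
tcp [0.295 0.257 0.439] shift cm [ -3.2  -1.1 -30.8] turn [-0.    0.74  0.  ] force [-0.2 -0.6 -0.4] t 1.15 j [-1.05 -0.14  0.18  1.75  0.02  1.52 -0.3 ]
```

drive_tool(commands=[[-1,0,-5,0,0.15,0,0],[-2,0,-10,0,0.29,0,0],[-3,0,-15,0,0.43,0,0],[-3,0,-20,0,0.57,0,0],[-3,0,-25,0,0.7,0,0]])

```text
clock: 1.65
tcp_pos: [0.4047, 0.034, 0.4392]
tcp_rot: [0.706, -0.705, 0.044, -0.045]
force: [1.6, 0.7, 0.2]
gripper_width: 0.0001
```

Run:
```python
from go import *
plan(H(-.25,.03,.25),tilt(55));plan(H(-.18,.0,.2),tilt(45))
```

```text
tcp [0.405 0.034 0.439] shift cm [ 3.6 18.9 -4.9] turn [ 0.61  0.04 -0.01] force [1.6 0.7 0.2] t 1.65 j [-0.77 -0.15  0.5   1.75  0.07  1.52 -0.41]
tcp [0.405 0.034 0.439] shift cm [ 6.9 23.9  1.9] turn [ 0.78  0.04 -0.01] force [1.6 0.7 0.2] t 1.65 j [-0.77 -0.15  0.5   1.75  0.07  1.52 -0.41]
```

drive_tool(commands=[[1,3,-4,0.12,0.04,0,0],[2,7,-5,0.25,0.04,0,0],[3,11,-5,0.37,0.04,0,0],[3.5,15,-5,0.5,0.04,0,0],[3.5,19,-5,0.61,0.04,0,0]])

```text
clock: 2.15
tcp_pos: [0.4289, -0.0141, 0.2723]
tcp_rot: [0.87, -0.487, 0.048, -0.058]
force: [0.3, 0.5, -0.9]
gripper_width: 0.0
```

Run:
```python
from go import *
plan(H(-.22,-0.02,.2),tilt(45));
```

```text
tcp [ 0.429 -0.014  0.272] shift cm [ 5.9  7.3 -1.6] turn [ 0.24 -0.   -0.03] force [ 0.3  0.5 -0.9] t 2.15 j [-0.54  0.17  1.01  2.05 -0.68  1.3   0.61]
```

drive_tool(commands=[[2,2,0,0.1,0,-0.01,0],[4,4,0,0.2,0,-0.03,0],[6,5,-1,0.24,0,-0.03,0],[6,5,-1,0.24,0,-0.03,0]])

```text
clock: 2.55
tcp_pos: [0.4888, -0.0066, 0.219]
tcp_rot: [0.92, -0.383, 0.038, -0.074]
force: [0.6, -0.8, 0.1]
gripper_width: -0.0
```

Run:
```python
from go import *
plan(H(-.12,-0.0,.06),tilt(45)); save('wrist','w1'); K,k,E=load('w1'); print(-E[:3,:3].T@E[:3,3],E[2,:3]); print(proj('w1',H(-.106,-.095,p[3]))[0],proj('w1',H(-.087,-.1,.2))[0])
```

```text
tcp [ 0.489 -0.007  0.219] shift cm [-2.  18.9 -3.5] turn [ 0.   -0.01 -0.01] force [ 0.6 -0.8  0.1] t 2.55 j [-0.23  0.47  0.84  2.02 -1.03  1.45  0.95]
[ 0.48317254 -0.0520525   0.37450869] [ 0.06383387  0.4524398  -0.88950743]
[369.1742456  178.62370408] [400.31271024  79.85959447]
```

View pics/w1.png

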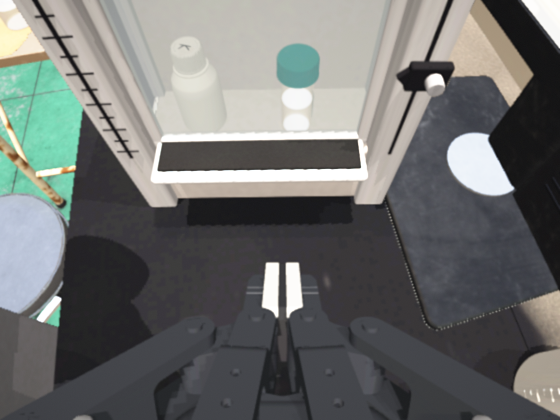

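Wrist view: the closed fingers (280,290) are in front of the lip, whose front corners are at (152,183) and (368,179). The pointer tip is at (397,76).

```bash
python3 - <<'E'
from fit import *
X,e=tri([('side0',*S(651,99)),('w1',397,76)]); print('tip',X,e)
p=np.load('hood.npy'); h=np.array([np.cos(p[2]),np.sin(p[2]),0]); l=np.array([-h[1],h[0],0]); d=X-[p[0],p[1],0]; print('hood frame',d@h,d@l)
obs+= [('w1',(368,180),(-.106,-.095,'b')),('w1',(152,184.5),(-.106,.095,'b'))]
r=least_squares(f,p); print(r.x,r.fun.reshape(-1,2).round(1).tolist()); np.save('hood2.npy',r.x)
E
sed -i "s/'hood.npy'/'hood2.npy'/" go.py
python3 - <<'E'
from go import *
plan(H(-.135,0,.115),tilt(45));plan(H(-.135,0,.06),tilt(45)); plan(H(-.107,0,.07),tilt(45))
E
```

```text
tip [0.60051599 0.14389946 0.18053564] [np.float64(0.26365375322537843), np.float64(0.26365375322532486)]
hood frame -0.061735728124260814 -0.10690839492669921
[0.50460912 0.22280801 1.41377813 0.10796919] [[0.2, 0.4], [0.0, -0.4], [-0.6, 0.1], [-1.2, -0.9], [-1.1, 0.3], [0.2, -0.2], [0.6, -1.7], [0.5, -0.8], [0.1, 0.8], [-0.1, -0.3]]
tcp [ 0.488 -0.006  0.221] shift cm [-2.  14.1 -0.8] turn [ 0.   -0.01 -0.  ] force [-0.8 -0.  -0.2] t 2.6 j [-0.23  0.47  0.84  2.02 -1.03  1.45  0.95]
tcp [ 0.488 -0.006  0.221] shift cm [-1.9 18.  -4.7] turn [ 0.   -0.01 -0.  ] force [-0.8 -0.  -0.2] t 2.6 j [-0.23  0.47  0.84  2.02 -1.03  1.45  0.95]
tcp [ 0.488 -0.006  0.221] shift cm [-1.9 19.3 -2. ] turn [ 0.   -0.01 -0.  ] force [-0.8 -0.  -0.2] t 2.6 j [-0.23  0.47  0.84  2.02 -1.03  1.45  0.95]
```

Run:
```python
from fit import *
p=np.load('hood2.npy'); h=np.array([np.cos(p[2]),np.sin(p[2]),0]); l=np.array([-h[1],h[0],0])
for ob in ([('side0',*S(723,103)),('w1',435,84.5),('top0',*T(475,204))],[('side0',*S(723,103)),('top0',*T(475,204))],[('w1',435,84.5),('top0',*T(475,204))]):
    X,e=tri(ob); d=X-[p[0],p[1],0]; print('screw',X,np.round(e,1),d@h,d@l)
for fn,uv in (('side0',S(651,99)),('w1',(397,76))):
    o,d=ray(fn,*uv)
    for x in (-.095,-.09,-.085,-.08):
        t=(np.r_[p[:2],0]+h*x-o)@h/(d@h); P=o+t*d; print(fn,x,'y',(P-np.r_[p[:2],0])@l,'z',P[2])
```

```text
screw [0.61319667 0.11481288 0.1973733 ] [1.2 0.1 1.1] -0.08968632045640268 -0.12413930963000659
screw [0.61323369 0.11478578 0.19738995] [1.2 1.2] -0.08970729817654073 -0.12418011254817418
screw [0.6124897  0.11479731 0.1974614 ] [0.5 0.5] -0.0898122543378023 -0.123443477491954
side0 -0.095 y -0.09790749145442539 z 0.2081669268219173
side0 -0.09 y -0.0993472261819358 z 0.20390623247102369
side0 -0.085 y -0.10078696090944601 z 0.1996455381201303
side0 -0.08 y -0.10222669563695642 z 0.1953848437692367
w1 -0.095 y -0.09411795676085541 z 0.20961180847401242
w1 -0.09 y -0.09612844804415041 z 0.20502704205132327
w1 -0.085 y -0.09813893932744538 z 0.20044227562863415
w1 -0.08 y -0.10014943061074039 z 0.19585750920594508
```

drive_tool(commands=[[-1,4,-1,0,0,0,0],[-2,8,-1,0,0,0,0],[-2,12,-1,0,0,0,0],[-2,14,-1,0,0,0,0],[-2,14,-1,0,0,0,0]])

```text
clock: 3.1
tcp_pos: [0.4822, 0.0915, 0.1169]
tcp_rot: [0.921, -0.382, 0.034, -0.073]
force: [-0.2, 0.7, 0.5]
gripper_width: 0.0002
```

Run:
```python
from go import *
plan(H(-.135,0,.065),tilt(45)); plan(H(-.106,0,.065),tilt(45))
```

```text
tcp [0.482 0.091 0.117] shift cm [ 0.2  3.6 -3.8] turn [ 0.   -0.01 -0.  ] force [-0.2  0.7  0.5] t 3.1 j [ 0.3   0.48 -0.09  2.15 -1.03  0.91  0.87]
tcp [0.482 0.091 0.117] shift cm [ 0.2  5.6 -1.7] turn [ 0.   -0.01 -0.  ] force [-0.2  0.7  0.5] t 3.1 j [ 0.3   0.48 -0.09  2.15 -1.03  0.91  0.87]
```

drive_tool(commands=[[0.2,1.8,-1.9,0,0,0,0],[0.2,3.6,-3.8,0,0,0,0],[0.2,3.6,-3.8,0,0,0,0],[0.2,4.6,-2.8,0,0,0,0],[0.2,5.6,-1.8,0,0,0,0]])

```text
clock: 3.6
tcp_pos: [0.4896, 0.1148, 0.0653]
tcp_rot: [0.92, -0.383, 0.034, -0.075]
force: [-0.2, -0.7, 0.3]
gripper_width: -0.0
```

Run:
```python
from go import *
plan(H(-.106,0,.085),tilt(45)); save('wrist','w2')
```

```text
tcp [0.49  0.115 0.065] shift cm [-0.2 -1.2  1.6] turn [ 0.   -0.01  0.  ] force [-0.2 -0.7  0.3] t 3.6 j [ 0.45  0.6  -0.34  2.15 -1.02  0.71  0.89]
```

View pics/w2.png

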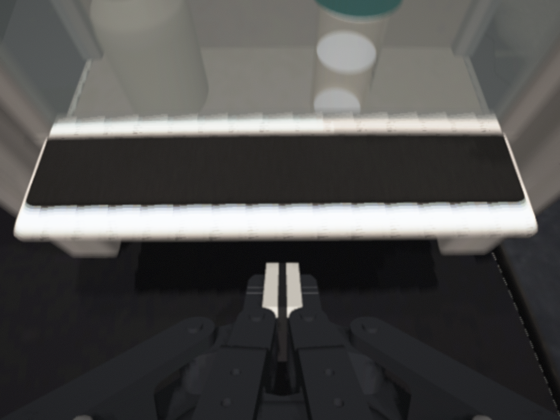

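Wrist view: the lip spans (15,238)–(535,232) and the fingertips are at (280,265), centred, just below and in front of the edge. I go 5 mm deeper, then rise gently to contact.

drive_tool(commands=[[-0.2,0.35,0.35,0,0,0,0],[-0.2,0,0.7,0,0,0,0],[-0.2,-0.35,1.05,0,0,0,0],[-0.2,-0.7,1.4,0,0,0,0],[-0.2,-0.7,1.4,0,0,0,0]])

```text
clock: 4.15
tcp_pos: [0.4886, 0.1196, 0.0798]
tcp_rot: [0.92, -0.383, 0.034, -0.075]
force: [-0.0, 0.9, 0.7]
gripper_width: -0.0003
```

drive_tool(commands=[[0,-0.3,0.3,0,0,0,0],[0,-0.6,0.6,0,0,0,0],[0,-0.9,0.9,0,0,0,0],[0,-1.2,1.2,0,0,0,0],[0,-1.4,1.4,0,0,0,0]])

```text
clock: 4.65
tcp_pos: [0.4881, 0.1196, 0.0988]
tcp_rot: [0.92, -0.383, 0.035, -0.074]
force: [-0.7, -2.6, -3.4]
gripper_width: 0.0003
```

Run:
```python
from go import *
plan(H(-.104,0,.17),tilt(45)); save('wrist','w3');save('side','s3')
a=cv2.imread('pics/w3.png')[:,60:]; b=cv2.imread('pics/side0.png')
s=cv2.imread('pics/s3.png')[150:260,205:345]; s=cv2.resize(s,None,fx=3.8,fy=3.8,interpolation=cv2.INTER_CUBIC)[:420,:300+0]
a=cv2.resize(a,(500,420)); cv2.imwrite('pics/c3.png',np.hstack([a,s]))
```

```text
tcp [0.488 0.12  0.099] shift cm [-0.  -5.   5.1] turn [ 0.   -0.01  0.  ] force [-0.7 -2.6 -3.4] t 4.65 j [ 0.44  0.53 -0.34  2.15 -0.99  0.76  0.81]Traceback (most recent call last):
  File "<stdin>", line 5, in <module>
    return _nx.concatenate(arrs, 1, dtype=dtype, casting=casting)
           ~~~~~~~~~~~~~~~^^^^^^^^^^^^^^^^^^^^^^^^^^^^^^^^^^^^^^^
ValueError: all the input array dimensions except for the concatenation axis must match exactly, but along dimension 0, the array at index 0 has size 420 and the array at index 1 has size 418
```

View pics/w3.png

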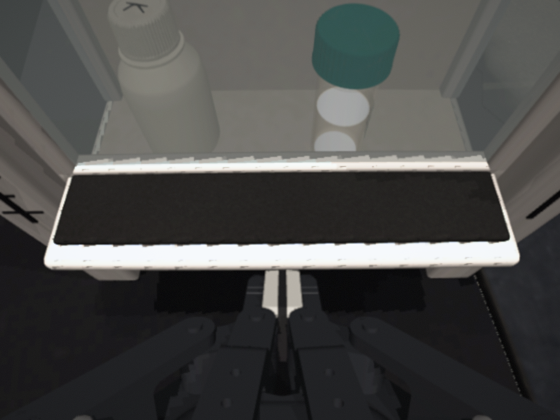

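Fingertips disappear under the lip's front edge at (280,268), in light contact (~4 N). Now I'll compute the lip height from the corners (47,266) and (518,263).

```bash
cat > lip.py <<'E'
from go import *
from scipy.optimize import least_squares
def lipz(fn,pts): # pts: [(uv, hood y, dz)]
    f=lambda z: np.concatenate([proj(fn,H(-.106,y,z[0]+dz))[0]-uv for uv,y,dz in pts])
    r=least_squares(f,[.13]); return r.x[0],r.fun.round(1)
E
python3 - <<'E'
from lip import *
print(lipz('w3',[((47,266),.095,-.006),((518,263),-.095,-.006)]))
print(lipz('w2',[((15,239),.095,-.006),((535,234),-.095,-.006)]))
E
```

```text
(np.float64(0.12377655868885573), array([-2.2,  5.4,  3. ,  3.8]))
(np.float64(0.10847531931069476), array([-1.2,  4.6,  4.7,  4.7]))
```

drive_tool(commands=[[0,-0.6,0.6,0,0,0,0],[0,-1.3,1.3,0,0,0,0],[0,-2,2,0,0,0,0],[0,-2.7,2.7,0,0,0,0],[0,-3,3,0,0,0,0]])

```text
clock: 5.25
tcp_pos: [0.4882, 0.1198, 0.1423]
tcp_rot: [0.92, -0.383, 0.034, -0.074]
force: [-2.8, -5.1, -4.2]
gripper_width: 0.0001
```

drive_tool(commands=[[0,-0.4,0.4,0,0,0,0],[0,-0.9,0.9,0,0,0,0],[0,-1.3,1.3,0,0,0,0],[0,-1.5,1.5,0,0,0,0],[0,-1.5,1.5,0,0,0,0]])

```text
clock: 5.75
tcp_pos: [0.4883, 0.1199, 0.1634]
tcp_rot: [0.92, -0.383, 0.034, -0.074]
force: [-3.2, -5.1, -2.1]
gripper_width: 0.0002
```

Run:
```python
from go import *
plan(H(-.104,0,.17),tilt(45)); save('side','s4');save('top','t4');save('wrist','w4')
s=cv2.imread('pics/s4.png')[150:240,215:345]; t=cv2.imread('pics/t4.png')[150:250,225:325]
s=cv2.resize(s,None,fx=6,fy=6,interpolation=cv2.INTER_CUBIC); cv2.imwrite('pics/c4.png',s)
```

```text
tcp [0.488 0.12  0.163] shift cm [-0.  -0.5  0.5] turn [ 0.   -0.01  0.  ] force [-3.2 -5.1 -2.1] t 5.75 j [ 0.43  0.4  -0.32  2.12 -0.93  0.87  0.67]
```

View pics/c4.png

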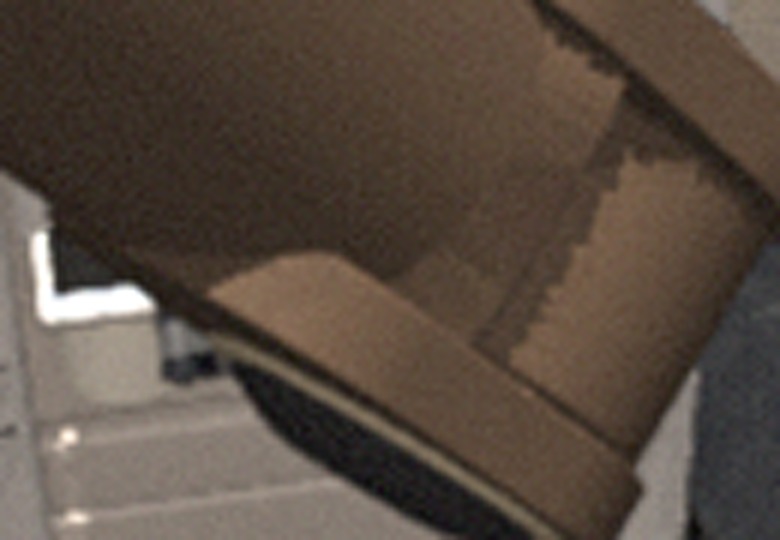

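Arm occludes the pointer in this view; only the lip's left corner shows, at about (222.5,203.7) full-frame. I back the hand off below and out before measuring.

drive_tool(commands=[[0,0.8,-0.8,0,0,0,0],[0,1.2,-1.2,0,0,0,0],[0,-0.8,-3.2,0,0,0,0],[0,-3.8,-6.2,0,0,0,0],[0,-6.8,-9.2,0,0,0,0]])

```text
clock: 6.4
tcp_pos: [0.4696, 0.0086, 0.146]
tcp_rot: [0.921, -0.382, 0.034, -0.073]
force: [1.2, 0.0, 0.4]
gripper_width: 0.0
```

drive_tool(commands=[[-3,0,0,0.12,0,0,0],[-6,0,0,0.25,0,0,0],[-8,0,0,0.38,0,0,0],[-8,0,0,0.5,0,0,0],[-8,0,0,0.62,0,0,0]])

```text
clock: 6.9
tcp_pos: [0.3916, 0.0211, 0.1468]
tcp_rot: [0.993, -0.081, 0.01, -0.083]
force: [0.9, -1.2, 0.1]
gripper_width: 0.0
```

Run:
```python
from lip import *
plan(H(-.2,-.0,.15),tilt(5)); print(lipz('s4',[((222.5,203.7),.095,-.006)]))
st=arm.get_state(); print(rot(st['tcp_rot']).as_matrix().round(2))
save('wrist','w5'); print(proj('w5',H(-.083,-.1,.198)),proj('w5',H(-.106,-.095,.188)))
```

```text
tcp [0.392 0.021 0.147] shift cm [8.  1.7 0.7] turn [ 0.08 -0.01  0.01] force [ 0.9 -1.2  0.1] t 6.9 j [ 0.91  0.84 -0.31  2.15 -0.96  1.31  1.28]
(np.float64(0.18911304881378996), array([-1. ,  0.1]))
[[ 0.99  0.16  0.03]
 [-0.17  0.97  0.16]
 [-0.01 -0.16  0.99]]
[[527.48702816 104.51713675]] [[536.83119346 125.84856174]]
```

drive_tool(commands=[[3,0,-1.5,0.04,0,0,0],[6,0,-3,0.08,0,0,0],[9,0,-4,0.08,0,0,0],[10,0,-4,0.08,0,0,0],[10,0,-4,0.08,0,0,0]])

```text
clock: 7.45
tcp_pos: [0.4894, -0.0006, 0.1068]
tcp_rot: [0.996, -0.044, 0.006, -0.081]
force: [-1.1, 0.3, -0.3]
gripper_width: -0.0003
```

Run:
```python
from lip import *
plan(H(-.2,-.0,.15),tilt(45)); 
save('wrist','w6'); K,k,E=load('w6'); print(-E[:3,:3].T@E[:3,3]); print(proj('w6',H(-.083,-.1,.198)),proj('w6',H(-.106,-.095,.188)))
u,v=proj('w6',H(-.106,-.095,.193))[0].astype(int); x0=max(0,min(u-80,430)); y0=max(0,v-50); print(x0,y0)
cv2.imwrite('pics/c6.png',cv2.resize(cv2.imread('pics/w6.png')[y0:y0+100,x0:x0+130],None,fx=6,fy=6,interpolation=cv2.INTER_CUBIC))
```

```text
tcp [ 0.489 -0.001  0.107] shift cm [-2.   1.9  4.5] turn [-0.7  -0.01  0.  ] force [-1.1  0.3 -0.3] t 7.45 j [ 0.85  1.02 -0.35  1.9  -0.97  1.36  1.2 ]
[ 0.4679538  -0.13411697  0.19623732]
[[393.81460175  57.69588516]] [[394.98075163  73.6844938 ]]
315 15
```

View pics/c6.png

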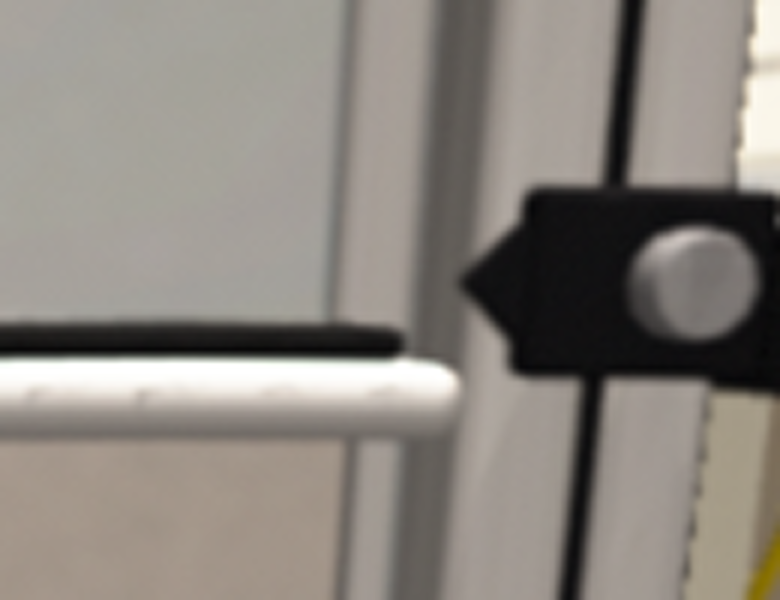

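Level view: tip at crop (462,282) → (392,62). The lip end runs from the strip top at 328 to the underside at 435, so the middle is at about 381.5 → row 78.6; the lip is still below the tip.

Run:
```python
from lip import *
def at(fn,u,v,x):
    o,d=ray(fn,u,v); t=(H(x,0,0)-o)@h/(d@h); P=o+t*d; return (P-H(0,0,0))@l,P[2]
for x in (-.09,-.083,-.078): print('tip',x,at('w6',315+462/6,15+282/6,x))
print('lip bot',at('w6',315+440/6,15+436/6,-.106),'strip top',at('w6',315+400/6,15+328/6,-.098))
import fit
print(tri([('side0',*fit.S(651,99)),('w6',392,62)]),tri([('side0',*fit.S(651,99)),('w1',397,76),('w6',392,62)]))
plan(H(-.2,0,.155),tilt(45)); plan(H(-.135,0,.14),tilt(45));
```

```text
tip -0.09 (np.float64(-0.09695460956869364), np.float64(0.19514564945338722))
tip -0.083 (np.float64(-0.09897281879854229), np.float64(0.19511716399127874))
tip -0.078 (np.float64(-0.1004143968198627), np.float64(0.1950968172326298))
lip bot (np.float64(-0.09141109072288883), np.float64(0.17913753525067416)) strip top (np.float64(-0.08807685751902912), np.float64(0.19024318058792905))
(array([0.59217617, 0.12860811, 0.19510053]), [np.float64(1.147655662324406), np.float64(1.1476556623244498)]) (array([0.59198879, 0.12879321, 0.19504033]), [np.float64(1.3958315617504922), np.float64(0.49912449961519695), np.float64(0.9015065391044669)])
tcp [ 0.488 -0.001  0.107] shift cm [-1.9  1.9  5. ] turn [-0.7  -0.01  0.  ] force [ 0.2 -0.1  0.9] t 7.5 j [ 0.85  1.02 -0.35  1.9  -0.97  1.36  1.2 ]
tcp [ 0.488 -0.001  0.107] shift cm [-1.9  8.5  4.1] turn [-0.7  -0.01  0.  ] force [ 0.2 -0.1  0.9] t 7.5 j [ 0.85  1.02 -0.35  1.9  -0.97  1.36  1.2 ]
```

drive_tool(commands=[[-0.5,0.4,1,-0.14,0,0,0],[-1,0.8,2,-0.28,0,0,0],[-1.4,1.2,3,-0.42,0,0,0],[-1.9,1.6,4,-0.56,-0.01,0,0],[-1.9,1.9,4.5,-0.7,-0.01,0,0]])

```text
clock: 8.0
tcp_pos: [0.4719, 0.0241, 0.1509]
tcp_rot: [0.919, -0.386, 0.029, -0.075]
force: [1.1, 0.0, -1.7]
gripper_width: 0.0001
```

Run:
```python
from go import *
M=rot([0.92,-0.383,0.034,-0.074])
plan(np.array([.4883,.1199,.150]),M); plan(np.array([.4883,.1199,.1738]),M)
```

```text
tcp [0.472 0.024 0.151] shift cm [0.1 6.9 6.9] turn [0.01 0.01 0.01] force [ 1.1  0.  -1.7] t 8.0 j [ 0.57  0.44 -0.25  2.09 -0.83  0.98  0.78]
tcp [0.472 0.024 0.151] shift cm [0.1 5.2 8.5] turn [0.01 0.01 0.01] force [ 1.1  0.  -1.7] t 8.0 j [ 0.57  0.44 -0.25  2.09 -0.83  0.98  0.78]
```

drive_tool(commands=[[0,2.5,2.5,0.01,0.01,0,0],[0.1,4.5,4.5,0.01,0.01,0,0],[0.1,6,6,0.01,0.01,0,0],[0.1,6.9,6.9,0.01,0.01,0,0],[0.1,6.9,6.9,0.01,0.01,0,0]])

```text
clock: 8.5
tcp_pos: [0.4889, 0.1219, 0.1496]
tcp_rot: [0.922, -0.378, 0.034, -0.075]
force: [0.6, -1.0, -0.1]
gripper_width: -0.0004
```

Run:
```python
from go import *
M=rot([0.92,-0.383,0.034,-0.074])
plan(np.array([.4883,.1199,.1634]),M); plan(np.array([.4883,.1199,.1738]),M)
```

```text
tcp [0.489 0.122 0.15 ] shift cm [-0.  -1.1  0.8] turn [-0.01 -0.    0.  ] force [ 0.6 -1.  -0.1] t 8.5 j [ 0.44  0.44 -0.34  2.13 -0.95  0.84  0.71]
tcp [0.489 0.122 0.15 ] shift cm [-0.  -1.8  1.6] turn [-0.01 -0.    0.  ] force [ 0.6 -1.  -0.1] t 8.5 j [ 0.44  0.44 -0.34  2.13 -0.95  0.84  0.71]
```

drive_tool(commands=[[0,-0.5,0.4,-0.01,0,0,0],[0,-0.9,0.8,-0.01,0,0,0],[0,-1.3,1.1,-0.01,0,0,0],[0,-1.6,1.4,-0.01,0,0,0],[0,-1.75,1.6,-0.01,0,0,0]])

```text
clock: 9.0
tcp_pos: [0.4904, 0.1177, 0.1726]
tcp_rot: [0.92, -0.383, 0.035, -0.077]
force: [-1.5, -6.0, -4.1]
gripper_width: -0.0002
```

drive_tool(commands=[[0,0,0,0,0,0,0],[0,0,0,0,0,0,0]])

```text
clock: 9.2
tcp_pos: [0.4904, 0.1179, 0.1726]
tcp_rot: [0.92, -0.383, 0.035, -0.077]
force: [-2.2, -6.1, -0.5]
gripper_width: -0.0
```

drive_tool(commands=[[0,0.8,-0.8,0,0,0,0],[0,1.2,-1.2,0,0,0,0],[0,-0.8,-3.2,0,0,0,0],[0,-3.8,-6.2,0,0,0,0],[0,-6.8,-9.2,0,0,0,0]])

```text
clock: 9.7
tcp_pos: [0.4706, 0.0075, 0.156]
tcp_rot: [0.921, -0.382, 0.034, -0.075]
force: [1.0, -0.5, 0.7]
gripper_width: 0.0002
```

Run:
```python
from go import *
plan(np.array([.489,-.001,.107]),rot([.996,-.044,.006,-.081]))
```

```text
tcp [0.471 0.008 0.156] shift cm [ 2.   3.1 -3.8] turn [ 0.7 -0.   0. ] force [ 1.  -0.5  0.7] t 9.7 j [ 0.59  0.44 -0.24  2.07 -0.81  1.02  0.77]
```

drive_tool(commands=[[0.5,0.6,-0.8,0.14,0,0,0],[1,1.2,-1.6,0.28,0,0,0],[1.5,1.8,-2.4,0.42,0,0,0],[2,2.4,-3.2,0.56,0,0,0],[2,3.1,-3.8,0.7,0,0,0]])

```text
clock: 10.2
tcp_pos: [0.491, -0.0018, 0.1065]
tcp_rot: [0.996, -0.041, 0.005, -0.085]
force: [-0.5, -0.9, -0.6]
gripper_width: 0.0001
```

drive_tool(commands=[[0,0,0,0,0,0,0],[0,0,0,0,0,0,0]])

```text
clock: 10.4
tcp_pos: [0.4896, 0.0001, 0.1064]
tcp_rot: [0.996, -0.043, 0.008, -0.083]
force: [0.4, 0.5, 1.3]
gripper_width: -0.0004
```

Run:
```python
from lip import *
M=rot([0.92,-0.383,0.034,-0.074]); plan(np.array([.472,.024,.155]),M)
save('wrist','w7'); u,v=proj('w7',H(-.083,-.1,.195))[0].astype(int); x0=u-77;y0=max(0,v-47); print(x0,y0)
cv2.imwrite('pics/c7.png',cv2.resize(cv2.imread('pics/w7.png')[y0:y0+100,x0:x0+130],None,fx=6,fy=6,interpolation=cv2.INTER_CUBIC))
```

```text
tcp [0.49  0.    0.106] shift cm [-2.2  1.6  5. ] turn [-0.7 -0.   0. ] force [0.4 0.5 1.3] t 10.4 j [ 0.87  1.03 -0.36  1.9  -0.97  1.35  1.19]
314 14
```

View pics/c7.png

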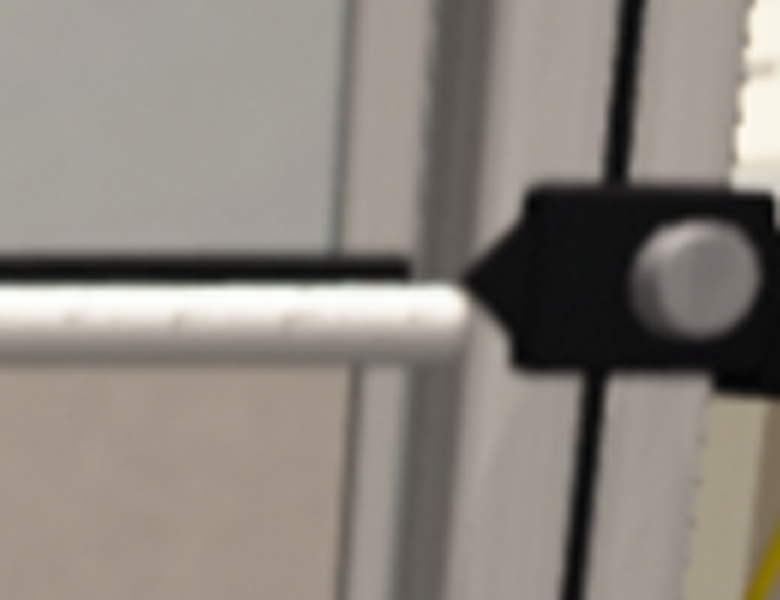

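Level view 2: tip at crop (466,280), lip end from 256 to 363 (middle about 309). Lip is still roughly 3 mm low.

Run:
```python
from lip import *
def at(fn,u,v,x):
    o,d=ray(fn,u,v); t=(H(x,0,0)-o)@h/(d@h); P=o+t*d; return (P-H(0,0,0))@l,P[2]
print('tip',at('w7',314+466/6,14+280/6,-.083),'bot',at('w7',314+440/6,14+364/6,-.106),'top',at('w7',314+400/6,14+256/6,-.098))
K,k,E=load('w7');print((-E[:3,:3].T@E[:3,3])[2])
```

```text
tip (np.float64(-0.09974589262252274), np.float64(0.19564783223554585)) bot (np.float64(-0.0909238675832483), np.float64(0.18697264524559254)) top (np.float64(-0.08772993266542672), np.float64(0.198115031105262))
0.1955717487344501
```

drive_tool(commands=[[-0.5,0.3,1,-0.14,0,0,0],[-1,0.6,2,-0.28,0,0,0],[-1.5,0.9,3,-0.42,0,0,0],[-2,1.2,4,-0.56,0,0,0],[-2.2,1.6,5,-0.7,0,0,0]])

```text
clock: 10.95
tcp_pos: [0.4728, 0.0231, 0.1614]
tcp_rot: [0.918, -0.388, 0.029, -0.078]
force: [0.9, 0.6, 0.1]
gripper_width: -0.0
```

Run:
```python
from go import *
plan(np.array([.4904,.1179,.159]),rot([.92,-.383,.035,-.077]))
```

```text
tcp [0.473 0.023 0.161] shift cm [0.2 6.9 6.7] turn [0.01 0.01 0.01] force [0.9 0.6 0.1] t 10.95 j [ 0.58  0.42 -0.26  2.08 -0.82  0.99  0.75]
```

drive_tool(commands=[[0,2.5,2.5,0.01,0.01,0.01,0],[0.1,4.5,4.4,0.01,0.01,0.01,0],[0.2,6,5.8,0.01,0.01,0.01,0],[0.2,6.9,6.7,0.01,0.01,0.01,0],[0.2,6.9,6.7,0.01,0.01,0.01,0]])

```text
clock: 11.45
tcp_pos: [0.4898, 0.1196, 0.1574]
tcp_rot: [0.922, -0.378, 0.037, -0.073]
force: [0.1, -0.1, 0.4]
gripper_width: -0.0
```

Run:
```python
from go import *
plan(np.array([.4904,.1179,.1757]),rot([.92,-.383,.035,-.077]))
```

```text
tcp [0.49  0.12  0.157] shift cm [ 0.1 -1.4  1.2] turn [-0.01 -0.   -0.01] force [ 0.1 -0.1  0.4] t 11.45 j [ 0.45  0.43 -0.34  2.11 -0.92  0.86  0.68]
```

drive_tool(commands=[[0,-0.5,0.4,-0.01,0,0,0],[0,-0.8,0.7,-0.01,0,0,0],[0,-1.1,0.9,-0.01,0,0,0],[0,-1.3,1.1,-0.01,0,-0.01,0],[0,-1.3,1.1,-0.01,0,-0.01,0]])

```text
clock: 11.95
tcp_pos: [0.4899, 0.1155, 0.1712]
tcp_rot: [0.92, -0.382, 0.039, -0.079]
force: [0.3, 0.7, -0.1]
gripper_width: -0.0003
```

drive_tool(commands=[[0,0,0,0,0,0,0]])

```text
clock: 12.05
tcp_pos: [0.4898, 0.1157, 0.1709]
tcp_rot: [0.92, -0.382, 0.039, -0.078]
force: [-1.3, 0.3, -0.0]
gripper_width: 0.0001
```

Run:
```python
from go import *
plan(np.array([.4904,.1179,.1757]),rot([.92,-.383,.035,-.077]))
```

```text
tcp [0.49  0.116 0.171] shift cm [ 0.  -0.2  0.5] turn [-0.   -0.01 -0.  ] force [-1.3  0.3 -0. ] t 12.05 j [ 0.45  0.39 -0.34  2.11 -0.91  0.88  0.64]
```

drive_tool(commands=[[0,0,0.2,0,0,0,0],[0,-0.1,0.3,0,0,0,0],[0,-0.15,0.4,0,0,0,0],[0,-0.2,0.5,0,0,0,0],[0,-0.2,0.5,0,0,0,0]])

```text
clock: 12.55
tcp_pos: [0.49, 0.1175, 0.1756]
tcp_rot: [0.92, -0.382, 0.039, -0.078]
force: [-1.3, -4.6, -3.6]
gripper_width: -0.0003
```

drive_tool(commands=[[0,0,0,0,0,0,0]])

```text
clock: 12.65
tcp_pos: [0.4901, 0.1175, 0.1756]
tcp_rot: [0.92, -0.382, 0.039, -0.078]
force: [-2.2, -5.5, -3.9]
gripper_width: -0.0004
```

Contact pose reached (within 0.5 mm). Retreat and check.

drive_tool(commands=[[0,0.8,-0.8,0,0,0,0],[0,1.2,-1.2,0,0,0,0],[0,-0.8,-3.2,0,0,0,0],[0,-3.8,-6.2,0,0,0,0],[0,-6.8,-9.2,0,0,0,0]])

```text
clock: 13.15
tcp_pos: [0.4702, 0.0066, 0.1594]
tcp_rot: [0.92, -0.381, 0.039, -0.077]
force: [1.6, 0.7, 0.2]
gripper_width: -0.0001
```

drive_tool(commands=[[0.5,0.6,-0.8,0.14,0,0,0],[1,1.2,-1.6,0.28,0,0,0],[1.5,1.8,-2.4,0.42,0,0,0],[2,2.4,-3.3,0.56,0,0,0],[2,3.1,-4.1,0.7,0,0,0]])

```text
clock: 13.65
tcp_pos: [0.4898, -0.005, 0.1077]
tcp_rot: [0.995, -0.041, 0.009, -0.088]
force: [0.4, -0.2, -0.4]
gripper_width: 0.0003
```

drive_tool(commands=[[0,0,0,0,0,0,0],[0,0,0,0,0,0,0]])

```text
clock: 13.85
tcp_pos: [0.4882, -0.0031, 0.1074]
tcp_rot: [0.995, -0.042, 0.012, -0.087]
force: [-0.3, -0.0, 1.6]
gripper_width: 0.0001
```

Run:
```python
from lip import *
plan(np.array([.472,.024,.155]),rot([0.92,-0.383,0.034,-0.074]))
save('wrist','w8'); u,v=proj('w8',H(-.083,-.1,.195))[0].astype(int); x0=u-77;y0=max(0,v-47); print(x0,y0)
K,k,E=load('w8');print((-E[:3,:3].T@E[:3,3])[2])
cv2.imwrite('pics/c8.png',cv2.resize(cv2.imread('pics/w8.png')[y0:y0+100,x0:x0+130],None,fx=6,fy=6,interpolation=cv2.INTER_CUBIC))
```

```text
tcp [ 0.488 -0.003  0.107] shift cm [-2.1  2.   4.9] turn [-0.7  -0.01  0.01] force [-0.3 -0.   1.6] t 13.85 j [ 0.88  1.02 -0.37  1.9  -0.97  1.35  1.18]
312 15
0.19660515275283746
```

View pics/c8.png

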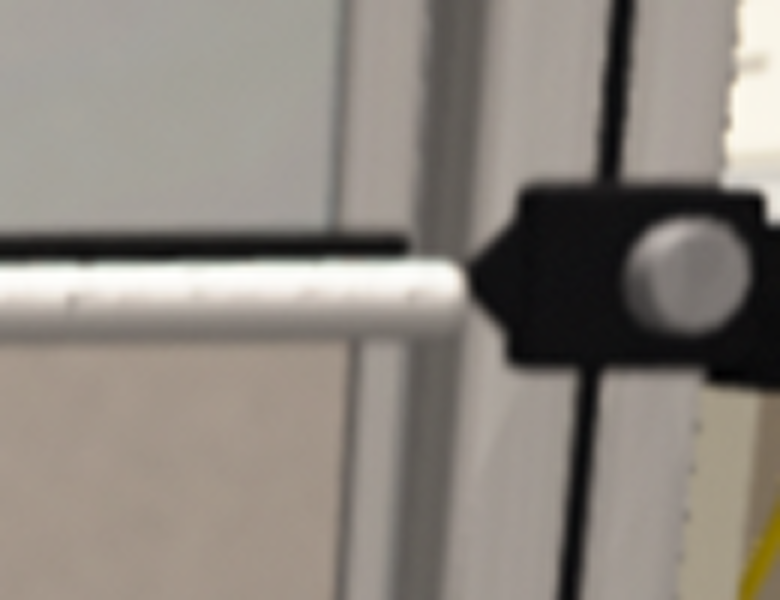

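Level view 3: tip at about (468,277), lip end from 233 to 340 (middle about 286.5): about 1 mm low.

Run:
```python
from lip import *
def at(fn,u,v,x):
    o,d=ray(fn,u,v); t=(H(x,0,0)-o)@h/(d@h); P=o+t*d; return (P-H(0,0,0))@l,P[2]
print('tip',at('w8',312+468/6,15+277/6,-.083),'bot',at('w8',312+440/6,15+341/6,-.106),'top',at('w8',312+400/6,15+233/6,-.098))
# automatic profile at a column near the lip's right end, and tip symmetric from pointer body
g=cv2.cvtColor(cv2.imread('pics/c8.png'),cv2.COLOR_BGR2GRAY).astype(int)
print('lip col',[(r,g[r,370:390].mean().round()) for r in range(222,356,6)])
print('body',[(r,g[r,540:590].mean().round()) for r in list(range(172,202,4))+list(range(350,382,4))])
```

```text
tip (np.float64(-0.10049386438621694), np.float64(0.195788481886773)) bot (np.float64(-0.09109105799568837), np.float64(0.18917619812379485)) top (np.float64(-0.08794102693528194), np.float64(0.20051404846218637))
lip col [(222, np.float64(147.0)), (228, np.float64(120.0)), (234, np.float64(78.0)), (240, np.float64(40.0)), (246, np.float64(16.0)), (252, np.float64(30.0)), (258, np.float64(107.0)), (264, np.float64(201.0)), (270, np.float64(246.0)), (276, np.float64(251.0)), (282, np.float64(248.0)), (288, np.float64(240.0)), (294, np.float64(222.0)), (300, np.float64(199.0)), (306, np.float64(175.0)), (312, np.float64(153.0)), (318, np.float64(137.0)), (324, np.float64(124.0)), (330, np.float64(115.0)), (336, np.float64(118.0)), (342, np.float64(131.0)), (348, np.float64(146.0)), (354, np.float64(154.0))]
body [(172, np.float64(149.0)), (176, np.float64(133.0)), (180, np.float64(107.0)), (184, np.float64(75.0)), (188, np.float64(50.0)), (192, np.float64(31.0)), (196, np.float64(21.0)), (200, np.float64(18.0)), (350, np.float64(16.0)), (354, np.float64(14.0)), (358, np.float64(15.0)), (362, np.float64(23.0)), (366, np.float64(42.0)), (370, np.float64(67.0)), (374, np.float64(86.0)), (378, np.float64(104.0))]
```

Lip is now within about 1 mm of the pointer, and the hand is clear. One last overall look before handing in.

Run:
```python
from h import *
save('top','t9')
a=cv2.imread('pics/top0.png')[100:300,90:490];b=cv2.imread('pics/t9.png')[100:300,90:490]
cv2.imwrite('pics/c9.png',cv2.resize(np.vstack([a,b]),None,fx=1.5,fy=1.5))
```

```text
(no output)
```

View pics/c9.png

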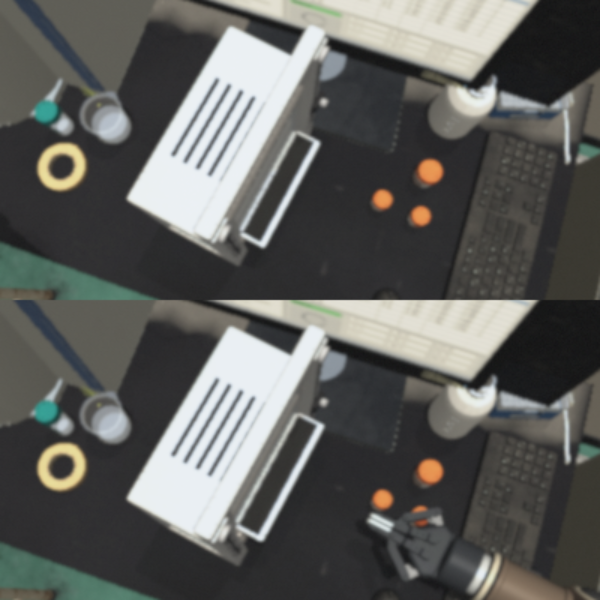

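Before (upper half) and after (lower half): beaker, jars, bottle and hood stand where they were. The hand hovers near the jars at (382,499) and (421,515), so I lift it clear first.

drive_tool(commands=[[0,-0.5,3,0,0,0,0],[0,-1,6,0,0,0,0],[0,-1,6,0,0,0,0],[0,-1,6,0,0,0,0]])

```text
clock: 14.35
tcp_pos: [0.4889, -0.0085, 0.1721]
tcp_rot: [0.995, -0.047, 0.006, -0.086]
force: [-0.5, -0.6, 0.5]
gripper_width: 0.0
```

```bash
python3 -c "
from h import *
s=arm.get_state();print(s['clock'],s['tcp_pos'],s['force']);print(arm.close_job())"
```

```text
14.35 [ 0.48893785 -0.00850778  0.17210054] [-0.5142651  -0.55421751  0.4772885 ]
the job is handed in; nothing more can be done
None
```

I raised the window with the closed fingertips under the lip, at about 45° and 3–8 N, in three pushes rather than one continuous motion. Between pushes I backed the hand off to measure. I then withdrew the hand and handed the job in at 14.35 s.

- **Lip height:** the last level wrist view put the lip's middle at z ≈ 194.8 mm and the pointer tip at ≈ 195.8 mm. The lip is about 1 mm low, roughly what I could measure to, so I left it there. The first rough estimates of the tip were higher (198–202 mm). They came from steep views with a poor baseline, so I used the level view instead.
- **Surroundings:** the before-and-after top view showed the beaker, jars and hood where they had been, though the hand partly hid one jar. I did not check the bottle and tube inside the hood again after the pushes.
- **Hand:** it was clear of everything at hand-in, with about 0 N on the wrist.

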